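Rack the two emptier tea tins, hold up the fullest

ROBOT

A 6-joint arm with a two-finger parallel gripper is mounted at the origin on a cart in front of the work surface, level with it; the furniture and walls round the work are solid. World frame = base frame: x ahead of the robot, y to its left, z up, the work surface at z = 0. Lengths are in m, angles in rad, forces in N, time in s.
With the tool pointing down it reaches from about 0.4 to 0.825 m from the base axis. Payload 7 kg.
Tool frame: the origin (TCP) lies midway between the tips of the shut fingers; the grasp point (between the pads) lies 19 mm behind it; z points along the fingers, y is the line along which they close (so a half turn about z gives the same grasp; the last joint's range is limited). The gripper opens to 85 mm and grips with 20 to 120 N. Pads are 22 mm wide; open, the fingers measure 114 mm over their backs; the gripper's body (76 mm by 85 mm) begins 54 mm behind the grasp point. The pads swing forward as they close: fully open they stand 13 mm farther back than shut.
Start: joints at [-0.913, 0.359, 0.012, 0, -1.224, -0.288], TCP at [0.244, -0.629, 0.231] pointing down, gripper open.
Joint ranges: [-3.07, 3.07], [-1.43, 2.12], [-1.02, 1.25], [-3.03, 1.67], [-3.05, -0], [-3.03, 3.03]. Speed limits (rad/s): [2.39, 2.39, 3.01, 3.14, 3.14, 3.14].

INTERFACE

Orientations are given as a unit quaternion [x, y, z, w].
In Python, from workcell import sensors, viewer, job gives the robot as it stands.
- The arm moves only by the shell command python3 -m pendant 'ROWS' [OPENING]. ROWS is a JSON object of lists of equal length, an entry for each row: "dp": the shift along the world's x, y, z each as a share of 0.1 m, from -1 to 1, a list of three; "turn": the turn about the world's z as a share of 2 pi rad, from -1 to 1. A call has 1 to 8 rows; each row shifts and turns the commanded pose from where the row before left it; what a row does not reach is not made up. A row lasts 1/10 s, in which the tool goes at most 50 mm and 8.59 degrees, less where a joint would pass 70% of its speed; a pose out of reach is approached as far as the arm can. A call with a number of a shift or a turn outside -1 to 1 is refused whole. A call with a gripper value outside its range is refused whole. OPENING is the opening, from 0 (shut) to 1 (fully open), set as the call begins (- or left out, the last holds). The fingers move at their own pace and stop on an object; the grip force is fixed at half the most. Time passes only in rows, so rows that do not move let the fingers close. It gives the time, the measured TCP pose, the force, the opening and the grip force at its end, in the units of the state.
- sensors.get_obs(): the state, without advancing time (a new reading comes with each control period).
- viewer.get_image(name): name is "scene" or "top" or "wrist"; returns (picture, depth): 480x640x3 uint8, red, green, blue; 480x640 float32, m along the optical axis (not along the pixel's ray), 0 where there is no reading.
- viewer.get_calibration(name): a dict with "fx", "fy", "cx", "cy" (pixels), "D" ([k1, k2, p1, p2, k3] as OpenCV has them; the pictures are not rectified), "R" (3x3) and "t" (3): a world point X has camera coordinates R X + t. Camera axes: x right, y down, z forward; pixel columns grow to the right and rows downward; lengths in m; the calibration is good to about 2 mm. A picture is of the moment at which its call begins: read the wrist's pose just before it. get_calibration takes no time and is no camera call; for the wrist camera it gives the pose at the moment of the call.
- job.sign_off(): hands the job in; it is judged then, once.
The state is a dict: "time_s": time; "q": joint angles; "joint_velocities": joint speeds; "joint_torque": joint torques, N m; "eef_pos": TCP position; "tool_rot": TCP orientation; "ft_force": force on the tool from outside, world axes, zero at the start; "wrist_torque": the same for the moment, N m; "width": opening from 0.0 (shut) to 1.0 (fully open); "gripper_force": force on a finger pad.
Only numpy, scipy, OpenCV 4.12 (cv2) and the standard library are available. Lean on these libraries where they do the work, as an engineer would, in place of code of your own. Each camera call takes 0.05 s, during which the arm holds its last target. There are 200 camera calls.

TASK

Three identical closed tea tins stand on the worktop and only their weight tells which is the fullest: heft them to find out. Drop the two lighter tins, one at a time, upright into the two pockets of the wooden rack so that they stand on the pocket floors, and leave the other things on the worktop where they are. Finish holding the heaviest tin upright in the gripper, its underside at least 15 cm above the worktop, touching nothing else; do not put it down or let go.

Things in the scene. Friction and masses are not known exactly. Their poses are not given: they have to be found in the camera images.
- tin_a: closed plain steel tea tin, an upright loose cylinder 55 mm in diameter, 100 mm tall; looks just like the other two but its weight differs (each 0.1 to 0.8 kg, the heaviest at least 0.2 kg above the next). Neither name nor place tells the weight. Origin: centre of its underside, z up along its axis. The lid does not come off; grip it round the sides
- tin_b: closed plain steel tea tin, an upright loose cylinder 55 mm in diameter, 100 mm tall; looks just like the other two but its weight differs (each 0.1 to 0.8 kg, the heaviest at least 0.2 kg above the next). Neither name nor place tells the weight. Origin: centre of its underside, z up along its axis. The lid does not come off; grip it round the sides
- tin_c: closed plain steel tea tin, an upright loose cylinder 55 mm in diameter, 100 mm tall; looks just like the other two but its weight differs (each 0.1 to 0.8 kg, the heaviest at least 0.2 kg above the next). Neither name nor place tells the weight. Origin: centre of its underside, z up along its axis. The lid does not come off; grip it round the sides
- rack: tin rack, a light wooden block 100 mm (its x) by 200 mm (its y) by 40 mm tall, fixed to the worktop, with two round blind pockets side by side along its y; origin: centre of its underside, z up
- rack_hole0 (a point): centre of the mouth of a pocket, at y = +50 mm in the rack's frame, 40 mm above the worktop; the pocket is 62 mm in diameter and 30 mm deep (floor 10 mm above the worktop), its mouth edge slightly chamfered
- rack_hole1 (a point): centre of the mouth of a pocket, at y = -50 mm in the rack's frame, 40 mm above the worktop; the pocket is 62 mm in diameter and 30 mm deep (floor 10 mm above the worktop), its mouth edge slightly chamfered
- spice_jar: bystander: spice jar, 45 mm in diameter, 109 mm tall, loose; origin: centre of underside
- check_cup: bystander: small checked cup with a handle, 74x97x62 mm, loose; origin: centre of underside
- tea_carton: bystander: upright tea carton, 50x64x107 mm, loose; origin: centre of underside
- tea_light: bystander: tea light in a metal cup, 38 mm in diameter, 18 mm tall, loose; origin: centre of underside
Mind the look-alikes: they are no part of the job. What is shaped like the tin_c but yellow is not meant.

How it is judged:
On the way, in this order (a step that is already met when the one before it is completed fails the run):
1. one of the two lighter tins stands released in a pocket of the rack (((((horizontal distance between tin_a and rack_hole0 below 0.009 m or horizontal distance between tin_a and rack_hole1 below 0.009 m) and height (world z) of tin_a below 0.017 m and angle between tin_a's own z axis and vertical below 0.12 rad and contact force between the fingers and tin_a below 0.1 N and linear speed of tin_a below 0.03 m/s) and contact force between tin_a and rack below 4.5 N) or (((horizontal distance between tin_b and rack_hole0 below 0.009 m or horizontal distance between tin_b and rack_hole1 below 0.009 m) and height (world z) of tin_b below 0.017 m and angle between tin_b's own z axis and vertical below 0.12 rad and contact force between the fingers and tin_b below 0.1 N and linear speed of tin_b below 0.03 m/s) and contact force between tin_b and rack below 4.5 N) or (((horizontal distance between tin_c and rack_hole0 below 0.009 m or horizontal distance between tin_c and rack_hole1 below 0.009 m) and height (world z) of tin_c below 0.017 m and angle between tin_c's own z axis and vertical below 0.12 rad and contact force between the fingers and tin_c below 0.1 N and linear speed of tin_c below 0.03 m/s) and contact force between tin_c and rack below 4.5 N))), for 0.2 s.
2. both lighter tins stand released in the pockets ((((((horizontal distance between tin_b and rack_hole0 below 0.009 m or horizontal distance between tin_b and rack_hole1 below 0.009 m) and height (world z) of tin_b below 0.017 m and angle between tin_b's own z axis and vertical below 0.12 rad and contact force between the fingers and tin_b below 0.1 N and linear speed of tin_b below 0.03 m/s) and contact force between tin_b and rack below 4.5 N) and (((horizontal distance between tin_c and rack_hole0 below 0.009 m or horizontal distance between tin_c and rack_hole1 below 0.009 m) and height (world z) of tin_c below 0.017 m and angle between tin_c's own z axis and vertical below 0.12 rad and contact force between the fingers and tin_c below 0.1 N and linear speed of tin_c below 0.03 m/s) and contact force between tin_c and rack below 4.5 N)) or ((((horizontal distance between tin_a and rack_hole0 below 0.009 m or horizontal distance between tin_a and rack_hole1 below 0.009 m) and height (world z) of tin_a below 0.017 m and angle between tin_a's own z axis and vertical below 0.12 rad and contact force between the fingers and tin_a below 0.1 N and linear speed of tin_a below 0.03 m/s) and contact force between tin_a and rack below 4.5 N) and (((horizontal distance between tin_c and rack_hole0 below 0.009 m or horizontal distance between tin_c and rack_hole1 below 0.009 m) and height (world z) of tin_c below 0.017 m and angle between tin_c's own z axis and vertical below 0.12 rad and contact force between the fingers and tin_c below 0.1 N and linear speed of tin_c below 0.03 m/s) and contact force between tin_c and rack below 4.5 N)) or ((((horizontal distance between tin_a and rack_hole0 below 0.009 m or horizontal distance between tin_a and rack_hole1 below 0.009 m) and height (world z) of tin_a below 0.017 m and angle between tin_a's own z axis and vertical below 0.12 rad and contact force between the fingers and tin_a below 0.1 N and linear speed of tin_a below 0.03 m/s) and contact force between tin_a and rack below 4.5 N) and (((horizontal distance between tin_b and rack_hole0 below 0.009 m or horizontal distance between tin_b and rack_hole1 below 0.009 m) and height (world z) of tin_b below 0.017 m and angle between tin_b's own z axis and vertical below 0.12 rad and contact force between the fingers and tin_b below 0.1 N and linear speed of tin_b below 0.03 m/s) and contact force between tin_b and rack below 4.5 N)))), for 0.2 s.
3. the heaviest tin is held up in the gripper ((((((horizontal distance between tin_b and rack_hole0 below 0.009 m or horizontal distance between tin_b and rack_hole1 below 0.009 m) and height (world z) of tin_b below 0.017 m and angle between tin_b's own z axis and vertical below 0.12 rad and contact force between the fingers and tin_b below 0.1 N and linear speed of tin_b below 0.03 m/s) and contact force between tin_b and rack below 4.5 N) and (((horizontal distance between tin_c and rack_hole0 below 0.009 m or horizontal distance between tin_c and rack_hole1 below 0.009 m) and height (world z) of tin_c below 0.017 m and angle between tin_c's own z axis and vertical below 0.12 rad and contact force between the fingers and tin_c below 0.1 N and linear speed of tin_c below 0.03 m/s) and contact force between tin_c and rack below 4.5 N) and (height (world z) of tin_a above 0.12 m and contact force between the fingers and tin_a above 2 N and linear speed of tin_a below 0.05 m/s and angle between tin_a's own z axis and vertical below 0.35 rad and contact force between tin_a and rack below 0.1 N and contact force between tin_a and spice_jar below 0.1 N and contact force between tin_a and check_cup below 0.1 N and contact force between tin_a and tea_carton below 0.1 N and contact force between tin_a and tea_light below 0.1 N and contact force between tin_a and tin_b below 0.1 N and contact force between tin_a and tin_c below 0.1 N)) or ((((horizontal distance between tin_a and rack_hole0 below 0.009 m or horizontal distance between tin_a and rack_hole1 below 0.009 m) and height (world z) of tin_a below 0.017 m and angle between tin_a's own z axis and vertical below 0.12 rad and contact force between the fingers and tin_a below 0.1 N and linear speed of tin_a below 0.03 m/s) and contact force between tin_a and rack below 4.5 N) and (((horizontal distance between tin_c and rack_hole0 below 0.009 m or horizontal distance between tin_c and rack_hole1 below 0.009 m) and height (world z) of tin_c below 0.017 m and angle between tin_c's own z axis and vertical below 0.12 rad and contact force between the fingers and tin_c below 0.1 N and linear speed of tin_c below 0.03 m/s) and contact force between tin_c and rack below 4.5 N) and (height (world z) of tin_b above 0.12 m and contact force between the fingers and tin_b above 2 N and linear speed of tin_b below 0.05 m/s and angle between tin_b's own z axis and vertical below 0.35 rad and contact force between tin_b and rack below 0.1 N and contact force between tin_b and spice_jar below 0.1 N and contact force between tin_b and check_cup below 0.1 N and contact force between tin_b and tea_carton below 0.1 N and contact force between tin_b and tea_light below 0.1 N and contact force between tin_b and tin_a below 0.1 N and contact force between tin_b and tin_c below 0.1 N)) or ((((horizontal distance between tin_a and rack_hole0 below 0.009 m or horizontal distance between tin_a and rack_hole1 below 0.009 m) and height (world z) of tin_a below 0.017 m and angle between tin_a's own z axis and vertical below 0.12 rad and contact force between the fingers and tin_a below 0.1 N and linear speed of tin_a below 0.03 m/s) and contact force between tin_a and rack below 4.5 N) and (((horizontal distance between tin_b and rack_hole0 below 0.009 m or horizontal distance between tin_b and rack_hole1 below 0.009 m) and height (world z) of tin_b below 0.017 m and angle between tin_b's own z axis and vertical below 0.12 rad and contact force between the fingers and tin_b below 0.1 N and linear speed of tin_b below 0.03 m/s) and contact force between tin_b and rack below 4.5 N) and (height (world z) of tin_c above 0.12 m and contact force between the fingers and tin_c above 2 N and linear speed of tin_c below 0.05 m/s and angle between tin_c's own z axis and vertical below 0.35 rad and contact force between tin_c and rack below 0.1 N and contact force between tin_c and spice_jar below 0.1 N and contact force between tin_c and check_cup below 0.1 N and contact force between tin_c and tea_carton below 0.1 N and contact force between tin_c and tea_light below 0.1 N and contact force between tin_c and tin_a below 0.1 N and contact force between tin_c and tin_b below 0.1 N)))), for 0.3 s.
At the end, for the whole second after the job is handed in: both lighter tins stand released, upright (7 deg) and at rest on the floors of the rack's pockets (9 mm of centre, underside below 17 mm; each weighs on the rack with under 4.5 N); the heaviest is gripped, still, upright (20 deg), underside more than 120 mm above the worktop, touching no other thing ((((((horizontal distance between tin_b and rack_hole0 below 0.009 m or horizontal distance between tin_b and rack_hole1 below 0.009 m) and height (world z) of tin_b below 0.017 m and angle between tin_b's own z axis and vertical below 0.12 rad and contact force between the fingers and tin_b below 0.1 N and linear speed of tin_b below 0.03 m/s) and contact force between tin_b and rack below 4.5 N) and (((horizontal distance between tin_c and rack_hole0 below 0.009 m or horizontal distance between tin_c and rack_hole1 below 0.009 m) and height (world z) of tin_c below 0.017 m and angle between tin_c's own z axis and vertical below 0.12 rad and contact force between the fingers and tin_c below 0.1 N and linear speed of tin_c below 0.03 m/s) and contact force between tin_c and rack below 4.5 N) and (height (world z) of tin_a above 0.12 m and contact force between the fingers and tin_a above 2 N and linear speed of tin_a below 0.05 m/s and angle between tin_a's own z axis and vertical below 0.35 rad and contact force between tin_a and rack below 0.1 N and contact force between tin_a and spice_jar below 0.1 N and contact force between tin_a and check_cup below 0.1 N and contact force between tin_a and tea_carton below 0.1 N and contact force between tin_a and tea_light below 0.1 N and contact force between tin_a and tin_b below 0.1 N and contact force between tin_a and tin_c below 0.1 N)) or ((((horizontal distance between tin_a and rack_hole0 below 0.009 m or horizontal distance between tin_a and rack_hole1 below 0.009 m) and height (world z) of tin_a below 0.017 m and angle between tin_a's own z axis and vertical below 0.12 rad and contact force between the fingers and tin_a below 0.1 N and linear speed of tin_a below 0.03 m/s) and contact force between tin_a and rack below 4.5 N) and (((horizontal distance between tin_c and rack_hole0 below 0.009 m or horizontal distance between tin_c and rack_hole1 below 0.009 m) and height (world z) of tin_c below 0.017 m and angle between tin_c's own z axis and vertical below 0.12 rad and contact force between the fingers and tin_c below 0.1 N and linear speed of tin_c below 0.03 m/s) and contact force between tin_c and rack below 4.5 N) and (height (world z) of tin_b above 0.12 m and contact force between the fingers and tin_b above 2 N and linear speed of tin_b below 0.05 m/s and angle between tin_b's own z axis and vertical below 0.35 rad and contact force between tin_b and rack below 0.1 N and contact force between tin_b and spice_jar below 0.1 N and contact force between tin_b and check_cup below 0.1 N and contact force between tin_b and tea_carton below 0.1 N and contact force between tin_b and tea_light below 0.1 N and contact force between tin_b and tin_a below 0.1 N and contact force between tin_b and tin_c below 0.1 N)) or ((((horizontal distance between tin_a and rack_hole0 below 0.009 m or horizontal distance between tin_a and rack_hole1 below 0.009 m) and height (world z) of tin_a below 0.017 m and angle between tin_a's own z axis and vertical below 0.12 rad and contact force between the fingers and tin_a below 0.1 N and linear speed of tin_a below 0.03 m/s) and contact force between tin_a and rack below 4.5 N) and (((horizontal distance between tin_b and rack_hole0 below 0.009 m or horizontal distance between tin_b and rack_hole1 below 0.009 m) and height (world z) of tin_b below 0.017 m and angle between tin_b's own z axis and vertical below 0.12 rad and contact force between the fingers and tin_b below 0.1 N and linear speed of tin_b below 0.03 m/s) and contact force between tin_b and rack below 4.5 N) and (height (world z) of tin_c above 0.12 m and contact force between the fingers and tin_c above 2 N and linear speed of tin_c below 0.05 m/s and angle between tin_c's own z axis and vertical below 0.35 rad and contact force between tin_c and rack below 0.1 N and contact force between tin_c and spice_jar below 0.1 N and contact force between tin_c and check_cup below 0.1 N and contact force between tin_c and tea_carton below 0.1 N and contact force between tin_c and tea_light below 0.1 N and contact force between tin_c and tin_a below 0.1 N and contact force between tin_c and tin_b below 0.1 N)))); the arm keeps its last pose, push and grip.
It fails at once if the spice jar is pushed more than 4 cm away or tipped over (distance of spice_jar from where it was at the start of the episode above 0.04 m or angle between spice_jar's own z axis and vertical above 0.7 rad).
It fails at once if the check cup is pushed more than 4 cm away or tipped over (distance of check_cup from where it was at the start of the episode above 0.04 m or angle between check_cup's own z axis and vertical above 0.7 rad).
It fails at once if the tea carton is pushed more than 4 cm away or tipped over (distance of tea_carton from where it was at the start of the episode above 0.04 m or angle between tea_carton's own z axis and vertical above 0.7 rad).
It fails at once if the tea light is pushed more than 4 cm away or tipped over (distance of tea_light from where it was at the start of the episode above 0.04 m or angle between tea_light's own z axis and vertical above 0.7 rad).
It also fails if it takes over 72 s, if anything falls off the work surface, if the arm or the gripper's body presses on something with over 40 N, if the wrist force passes 120 N, or if a joint passes its speed limit or range.

## Working session

There is one attempt and no reset: what is moved stays moved. The work goes in short steps, Python scripts to look and compute and a shell command to move; the robot and the scene stay as the last step left them, time stands still between calls to the robot, and variables do not carry over. Pictures are saved under pics/ and viewed, at most 10 in all, crops included, and the job is handed in when it is done.

```bash
mkdir -p pics
cat > h.py <<'E'
import numpy as np, cv2
from workcell import sensors, viewer, job
def grab(n):
    c=viewer.get_calibration(n); im,d=viewer.get_image(n); return im,d,c
def world(c,d):
    K=np.array([[c['fx'],0,c['cx']],[0,c['fy'],c['cy']],[0,0,1.]])
    v,u=np.mgrid[0:480,0:640]
    p=cv2.undistortPoints(np.stack([u,v],-1).reshape(-1,1,2).astype(np.float64),K,np.array(c['D'],float)).reshape(480,640,2)
    X=np.dstack([p*d[...,None],d])
    W=(X-np.array(c['t']))@np.array(c['R'])
    W[d==0]=np.nan
    return W
E
python3 - <<'E'
from h import *
im,d,c=grab('top'); cv2.imwrite('pics/top.png',im[...,::-1]); np.savez('top.npz',im=im,W=world(c,d))
im,d,c=grab('scene'); cv2.imwrite('pics/scene.png',im[...,::-1])
W=np.load('top.npz')['W']
o=sensors.get_obs();print({k:np.round(v,3) for k,v in o.items()})
z=np.nan_to_num(W[...,2]);x=W[...,0];y=W[...,1]
m=((z>.012)&(z<.2)&(x>.2)&(x<1)&(abs(y)<.8)).astype(np.uint8)
n,l,s,ce=cv2.connectedComponentsWithStats(m)
for i in range(1,n):
    if s[i,4]>40:
        k=l==i; zz=z[k];t=k&(z>np.percentile(zz,95)-.006)
        print(i,s[i],'top',np.round([np.median(x[t]),np.median(y[t]),np.percentile(zz,95)],3),'ext',np.round([x[t].min(),x[t].max(),y[t].min(),y[t].max()],3),im.shape and np.load('top.npz')['im'][t].mean(0).round())
E
```

```text
{'time_s': np.float64(0.1), 'q': array([-0.913,  0.359,  0.011, -0.   , -1.224, -0.288]), 'joint_velocities': array([-0.001, -0.001,  0.002,  0.002,  0.   , -0.001]), 'joint_torque': array([-2.0000e-03, -5.8477e+01,  2.9411e+01,  6.9550e+00, -3.0000e-03,
        0.0000e+00]), 'eef_pos': array([ 0.244, -0.629,  0.23 ]), 'tool_rot': array([-0.184,  0.983,  0.001, -0.   ]), 'ft_force': array([-0.121,  0.594, -0.586]), 'wrist_torque': array([-0.016,  0.051,  0.062]), 'gripper_force': np.float64(0.0), 'width': np.float64(0.996)}
1 [  157    15   394   187 31436] top [ 0.82  -0.11   0.187] ext [ 0.698  0.939 -0.461  0.253] [102.  83.  59.]
2 [    0    16   122   197 12258] top [0.8   0.513 0.192] ext [0.6   0.939 0.343 0.573] [55. 52. 45.]
3 [ 538   22  102  188 9210] top [ 0.934 -0.615  0.176] ext [ 0.931  0.937 -0.687 -0.548] [31. 34. 24.]
12 [116 106  36  26 427] top [0.813 0.362 0.028] ext [0.789 0.84  0.328 0.39 ] [172. 170. 171.]
20 [320 163  24  35 672] top [ 0.656 -0.068  0.111] ext [ 0.635  0.678 -0.089 -0.046] [119.  44.  36.]
21 [254 164  40  39 751] top [0.647 0.052 0.062] ext [0.624 0.692 0.012 0.085] [169. 164. 159.]
28 [ 146  220  104   56 3807] top [0.521 0.206 0.043] ext [0.468 0.579 0.104 0.309] [179. 142.  94.]
37 [280 239  29  34 773] top [0.499 0.006 0.103] ext [ 0.473  0.527 -0.021  0.033] [131. 137. 150.]
50 [372 243  33  33 812] top [ 0.492 -0.18   0.103] ext [ 0.465  0.519 -0.205 -0.154] [130. 137. 150.]
78 [434 251  41  33 981] top [ 0.476 -0.312  0.103] ext [ 0.449  0.504 -0.341 -0.285] [130. 136. 148.]
97 [247 290  32  30 757] top [0.403 0.067 0.103] ext [0.375 0.429 0.041 0.094] [210. 206.  20.]
```

View pics/top.png

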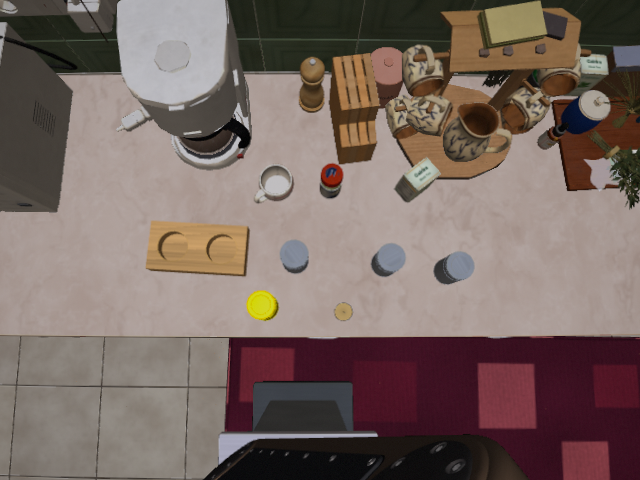

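View pics/scene.png

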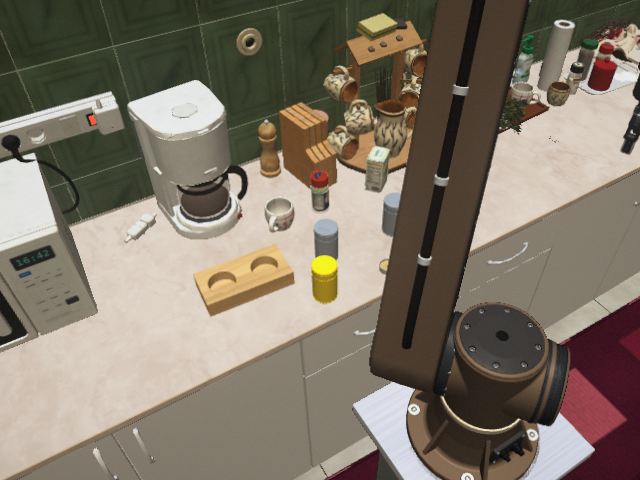

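The top picture shows the grey tins at about (294,256), (390,260) and (458,266). The rack pockets are at (172,246) and (221,247), the yellow look-alike at (262,305) and the tea light at (343,311). In the scene picture the arm hides the right-hand tins, but the layout agrees.

Run:
```python
from h import *
f=np.load('top.npz');W=f['W'];z=np.nan_to_num(W[...,2])
u,v=np.meshgrid(range(640),range(480))
box=(u>140)&(u<256)&(v>212)&(v<282)
t=box&(z>.037)&(z<.05)
P=W[t]; print('z',np.median(P[:,2]))
r=cv2.minAreaRect(P[:,:2].astype(np.float32)*1000);print(r)
ctr=np.array(r[0])/1000
b=box&(z>.005)&(z<.022)
n,l,s,ce=cv2.connectedComponentsWithStats(b.astype(np.uint8))
for i in range(1,n):
    if s[i,4]>60:
        q=W[l==i]; print('floor',s[i],np.median(q,0).round(4),cv2.minEnclosingCircle(q[:,:2].astype(np.float32)*1000))
for name,(a,c) in dict(t1=(294,256),t2=(390,260),t3=(458,266)).items():
    k=(abs(u-a)<25)&(abs(v-c)<25)&(z>.097); q=W[k]
    print(name,cv2.minEnclosingCircle(q[:,:2].astype(np.float32)*1000),q.mean(0).round(4))
k=(abs(u-343)<9)&(abs(v-311)<9);print('light',np.nanmedian(W[k],0))
k=(abs(u-420)<25)&(abs(v-178)<25)&(z>.09)&(z<.115);print('carton',np.nanmedian(W[k],0))
```

```text
z 0.04000081738993021
((522.813232421875, 206.79632568359375), (200.75914001464844, 101.2618408203125), 86.43097686767578)
floor [160 232  28  29 620] [0.5291 0.2631 0.0102] ((527.2548828125, 260.4080810546875), 30.845762252807617)
floor [208 235  29  29 630] [0.5227 0.1605 0.0103] ((521.1051025390625, 158.53536987304688), 30.9132022857666)
t1 ((500.1270446777344, 6.118405342102051), 27.55925750732422) [0.4995 0.0059 0.1006]
t2 ((492.5895690917969, -179.52227783203125), 27.566659927368164) [ 0.4928 -0.1799  0.1004]
t3 ((476.5454406738281, -312.48638916015625), 28.086505889892578) [ 0.4767 -0.3122  0.1004]
light [ 0.39297357 -0.09306126  0.01015418]
carton [ 0.65436847 -0.24335541  0.10547478]
```

```bash
python3 -m pendant '{"dp":[[0.4,0.5,-0.1],[0.4,0.5,-0.1],[0.4,0.5,0],[0.4,0.5,0],[0.4,0.5,0],[0.1,0.5,0],[0.1,0.17,0],[0,0,0]],"turn":[0,0,0,0,0,0,0,0]}' 1
python3 - <<'E'
from h import *
im,d,c=grab('wrist'); cv2.imwrite('pics/w1.png',im[...,::-1]); o=sensors.get_obs();print(o['eef_pos'],o['tool_rot'],o['ft_force'])
W=world(c,d);k=(W[...,2]>.097)&(W[...,2]<.112);n,l,s,ce=cv2.connectedComponentsWithStats(k.astype(np.uint8))
for i in range(1,n):
    if s[i,4]>200: q=W[l==i];print(s[i],q.mean(0).round(4),cv2.minEnclosingCircle(q[:,:2].astype(np.float32)*1000))
E
```

```text
time_s: 0.9
eef_pos: [0.4202, -0.3667, 0.216]
tool_rot: [-0.186, 0.983, 0.0, 0.0]
ft_force: [-0.3, -0.0, 0.7]
width: 0.997
gripper_force: 0.0
[ 0.41973634 -0.36781604  0.21594818] [-1.85187297e-01  9.82703243e-01  2.99643845e-05  3.09836686e-05] [ 0.16356628 -1.1257789  -0.24297845]
[ 335  294   77   71 4242] [ 0.4746 -0.3135  0.1011] ((476.2267150878906, -312.4021911621094), 27.735395431518555)
```

View pics/w1.png

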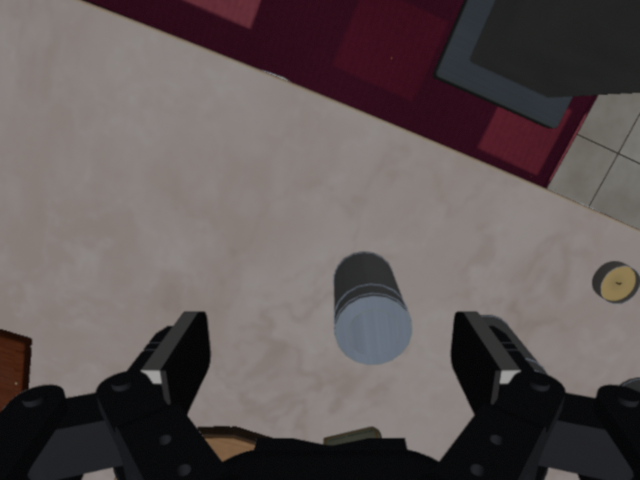

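The wrist view shows tin 3's lid at about (372,325), and its position matches the top camera. The tea light is at (615,283).

```bash
python3 -m pendant '{"dp":[[0.28,0.28,0],[0.28,0.28,0],[0,0,-0.2],[0,0,-0.2],[0,0,0]],"turn":[0,0,0,0,0]}'
```

```text
time_s: 1.45
eef_pos: [0.4733, -0.313, 0.1729]
tool_rot: [-0.183, 0.983, 0.001, -0.002]
ft_force: [-0.2, -0.1, -0.4]
width: 1.001
gripper_force: 0.0
```

```bash
python3 -m pendant '{"dp":[[0.03,0.01,-0.3],[0,0,-0.3],[0,0,-0.3],[0,0,-0.3],[0,0,-0.07],[0,0,0]],"turn":[0,0,0,0,0,0]}'; python3 -m pendant '{"dp":[[0,0,0],[0,0,0],[0,0,0],[0,0,0],[0,0,0],[0,0,0]],"turn":[0,0,0,0,0,0]}' 0
```

```text
time_s: 2.05
eef_pos: [0.4776, -0.3127, 0.0486]
tool_rot: [-0.183, 0.983, 0.0, -0.001]
ft_force: [1.0, -0.4, 0.3]
width: 0.996
gripper_force: 0.0
time_s: 2.65
eef_pos: [0.4792, -0.3124, 0.0509]
tool_rot: [-0.184, 0.983, -0.001, 0.001]
ft_force: [-1.8, 0.4, 4.0]
width: 0.632
gripper_force: 62.5
```

```bash
python3 -m pendant '{"dp":[[0,0,0.2],[0,0,0.3],[0,0,0.1],[0,0,0],[0,0,0],[0,0,0],[0,0,0],[0,0,0]],"turn":[0,0,0,0,0,0,0,0]}'; python3 -m pendant '{"dp":[[0,0,0],[0,0,0]],"turn":[0,0]}';python3 -m pendant '{"dp":[[0,0,0],[0,0,0]],"turn":[0,0]}'
```

```text
time_s: 3.45
eef_pos: [0.4777, -0.3119, 0.1079]
tool_rot: [-0.184, 0.983, 0.0, -0.001]
ft_force: [-0.1, -0.3, -5.8]
width: 0.627
gripper_force: 65.5
time_s: 3.65
eef_pos: [0.4781, -0.312, 0.1086]
tool_rot: [-0.184, 0.983, 0.0, -0.0]
ft_force: [1.1, 0.3, -5.1]
width: 0.636
gripper_force: 65.5
time_s: 3.85
eef_pos: [0.4782, -0.3121, 0.1089]
tool_rot: [-0.184, 0.983, -0.0, -0.0]
ft_force: [-0.2, -0.4, -5.4]
width: 0.631
gripper_force: 65.5
```

Tin 3 weighs about 0.55 kg. I'll put it back and heft the others.

```bash
python3 -m pendant '{"dp":[[0,0,-0.3],[0,0,-0.2],[0,0,-0.06],[0,0,-0.02],[0,0,0],[0,0,0]],"turn":[0,0,0,0,0,0]}'; python3 -m pendant '{"dp":[[0,0,0],[0,0,0],[0,0,0],[0,0,0]],"turn":[0,0,0,0]}' 1; python3 -m pendant '{"dp":[[0,0,0.3],[0,0,0.4],[0,0,0.4],[0,0.45,0.1],[0,0.45,0],[0.1,0.4,0],[0,0,0],[0,0,0]],"turn":[0,0,0,0,0,0,0,0]}'
python3 - <<'E'
from h import *
im,d,c=grab('wrist');o=sensors.get_obs();print(o['eef_pos'])
W=world(c,d);k=(W[...,2]>.097)&(W[...,2]<.112);n,l,s,ce=cv2.connectedComponentsWithStats(k.astype(np.uint8))
for i in range(1,n):
    if s[i,4]>200: q=W[l==i];print(s[i],q.mean(0).round(4),cv2.minEnclosingCircle(q[:,:2].astype(np.float32)*1000))
E
```

```text
time_s: 4.45
eef_pos: [0.479, -0.3123, 0.0516]
tool_rot: [-0.184, 0.983, -0.0, 0.001]
ft_force: [0.3, -0.6, -5.6]
width: 0.631
gripper_force: 66.0
time_s: 4.85
eef_pos: [0.4786, -0.3122, 0.0513]
tool_rot: [-0.184, 0.983, -0.0, 0.0]
ft_force: [0.0, -0.8, -0.5]
width: 1.0
gripper_force: 0.0
time_s: 5.65
eef_pos: [0.4885, -0.1812, 0.1713]
tool_rot: [-0.185, 0.983, -0.0, 0.0]
ft_force: [0.4, -0.8, 0.4]
width: 0.994
gripper_force: 0.0
[ 0.48829015 -0.1819454   0.17104788]
[  51   91  106  108 8732] [ 0.4752 -0.3111  0.1012] ((476.6198425292969, -312.5625305175781), 28.211544036865234)
[ 281  213  100   95 7278] [ 0.4908 -0.1802  0.1011] ((492.4370422363281, -179.5114288330078), 27.860857009887695)
[ 562  334   78   64 3649] [ 4.939e-01 -4.000e-04  1.010e-01] ((498.4522399902344, 5.509823322296143), 27.059240341186523)
```

```bash
python3 -m pendant '{"dp":[[0.03,0.02,-0.3],[0,0,-0.3],[0,0,-0.3],[0,0,-0.3],[0,0,-0.05],[0,0,0]],"turn":[0,0,0,0,0,0]}'; python3 -m pendant '{"dp":[[0,0,0],[0,0,0],[0,0,0],[0,0,0],[0,0,0]],"turn":[0,0,0,0,0]}' 0;  python3 -m pendant '{"dp":[[0,0,0.2],[0,0,0.3],[0,0,0.1],[0,0,0],[0,0,0],[0,0,0],[0,0,0],[0,0,0]],"turn":[0,0,0,0,0,0,0,0]}'; python3 -m pendant '{"dp":[[0,0,0],[0,0,0]],"turn":[0,0]}'
```

```text
time_s: 6.3
eef_pos: [0.4904, -0.181, 0.0452]
tool_rot: [-0.183, 0.983, 0.0, -0.001]
ft_force: [-0.6, -0.4, 0.5]
width: 1.001
gripper_force: 0.0
time_s: 6.8
eef_pos: [0.4922, -0.1802, 0.0477]
tool_rot: [-0.184, 0.983, -0.0, 0.001]
ft_force: [-1.3, 0.6, 4.9]
width: 0.633
gripper_force: 62.5
time_s: 7.6
eef_pos: [0.4907, -0.18, 0.105]
tool_rot: [-0.184, 0.983, 0.0, -0.001]
ft_force: [-0.4, -0.2, -2.3]
width: 0.634
gripper_force: 64.5
time_s: 7.8
eef_pos: [0.4911, -0.1801, 0.1056]
tool_rot: [-0.184, 0.983, 0.0, -0.0]
ft_force: [0.2, -0.5, -3.1]
width: 0.63
gripper_force: 64.5
```

About 0.28 kg, so this is one of the lighter tins. I'll carry it over the neighbouring tin to the rack.

```bash
python3 -m pendant '{"dp":[[0,0,0.4],[0,0.1,0.4],[0,0.4,0.15],[0.05,0.45,0.05],[0.05,0.45,0],[0.05,0.45,0],[0.05,0.45,0],[0,0.3,0]],"turn":[0,0,0,0,0,0,0,0]}'; python3 -m pendant '{"dp":[[0,0.2,0],[0,0,0],[0,0,0],[0,0,0]],"turn":[0,0,0,0]}'
python3 - <<'E'
from h import *
im,d,c=grab('wrist');o=sensors.get_obs();print(o['eef_pos'],o['ft_force']); cv2.imwrite('pics/w2.png',im[...,::-1])
W=world(c,d);np.savez('w2.npz',im=im,W=W)
E
```

```text
time_s: 8.6
eef_pos: [0.5114, 0.0827, 0.206]
tool_rot: [-0.184, 0.983, 0.0, 0.0]
ft_force: [-0.3, 0.1, -3.3]
width: 0.637
gripper_force: 65.7
time_s: 9.0
eef_pos: [0.511, 0.0993, 0.2058]
tool_rot: [-0.184, 0.983, -0.0, -0.0]
ft_force: [-0.4, -0.5, -3.6]
width: 0.631
gripper_force: 65.7
[0.5110376  0.09913804 0.20582476] [-0.1251946   0.21029216 -1.90204745]
```

View pics/w2.png

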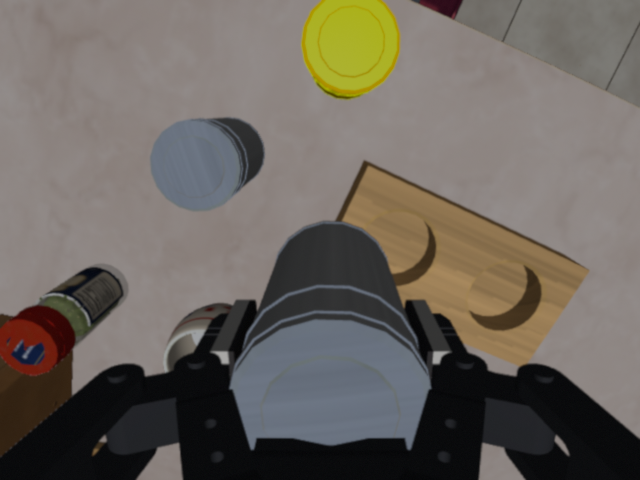

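The wrist view shows tin 2 held upright at about (330,380). Both pockets are clear, at about (400,245) and (505,295).

```bash
cat >> h.py <<'E'
def rackfit(W,C,lid=None):
    "mouth discs: rays cut with z=0.04 plane"
    D=W-C; s=(.04-C[2])/D[...,2]; P=C+s[...,None]*D
    z=W[...,2]
    roi=(P[...,0]>.46)&(P[...,0]<.59)&(P[...,1]>.09)&(P[...,1]<.32)
    t=roi&(abs(z-.04)<.003)
    h=np.hypot(P[...,0]-.523,P[...,1]-.207)<.088
    m=(roi&h&(z<.0365)&(z>.005)).astype(np.uint8)
    n,l,st,ce=cv2.connectedComponentsWithStats(m)
    for i in range(1,n):
        if st[i,4]>300:
            q=P[l==i][:,:2]
            print('mouth',st[i],cv2.minEnclosingCircle(q.astype(np.float32)*1000),'mean',q.mean(0).round(4),'areaR?')
    print('rect',cv2.minAreaRect(P[t][:,:2].astype(np.float32)*1000),np.median(z[t]))
E
python3 - <<'E'
from h import *
f=np.load('w2.npz');W=f['W'];c=viewer.get_calibration('wrist');C=-np.array(c['R']).T@np.array(c['t']);print(C)
rackfit(W,C)
c=viewer.get_calibration('top');rackfit(np.load('top.npz')['W'],-np.array(c['R']).T@np.array(c['t']))
# lid
z=W[...,2];k=(z>.22)&(z<.29);u,v=np.meshgrid(range(640),range(480));k&=(abs(u-330)<110)&(v>200)&(v<435)
print(np.percentile(z[k],[5,25,50,75,95]))
t=k&(abs(z-np.percentile(z[k],80))<.006);q=W[t]
# fit circle to upper boundary (rows first)
B=[]
for col in range(245,420,4):
    r=np.where(t[:,col])[0]
    if len(r): B.append(W[r[0],col,:2])
from scipy.optimize import least_squares
B=np.array(B);r=least_squares(lambda p:np.hypot(*(B-p).T)-.0275,B.mean(0),loss='soft_l1',f_scale=.001);print('lid',r.x,np.abs(r.fun).mean(),cv2.minEnclosingCircle(q[:,:2].astype(np.float32)*1000))
E
```

```text
[0.44062521 0.07194658 0.34930201]
mouth [403 180 157  75 464] ((470.83770751953125, 210.3123016357422), 70.36400604248047) mean [0.4705 0.2069] areaR?
mouth [ 365  211   71   74 3272] ((517.7665405273438, 157.83119201660156), 30.45989990234375) mean [0.5122 0.1615] areaR?
mouth [ 468  262   74   68 3848] ((524.1647338867188, 256.5841979980469), 30.8739070892334) mean [0.5232 0.2562] areaR?
rect ((521.6248168945312, 208.53802490234375), (201.25054931640625, 101.47052001953125), 86.61290740966797) 0.040758513457098175
mouth [156 230  32  31 727] ((526.3946533203125, 258.4160461425781), 33.510231018066406) mean [0.5253 0.2573] areaR?
mouth [206 232  32  32 710] ((520.3800048828125, 156.2590789794922), 32.92900466918945) mean [0.5192 0.1566] areaR?
rect ((522.4987182617188, 206.59378051757812), (200.3988037109375, 100.89411926269531), 86.55677032470703) 0.03991729883618135
[0.22682549 0.24800081 0.25876227 0.25974527 0.27323366]
lid [0.4638201  0.08151842] 0.004740455929012959 ((502.2268981933594, 95.62030792236328), 28.792407989501953)
```

Run:
```python
from h import *
from scipy.optimize import least_squares
f=np.load('w2.npz');W=f['W'];z=W[...,2]
for col in (260,300,330,360,400):
    print(col,[ (r,*(W[r,col]*1000).round(0)) for r in range(215,440,15)])
k=(abs(z-.2592)<.0025); n,l,st,ce=cv2.connectedComponentsWithStats(k.astype(np.uint8)); i=l[380,330];print(st[i]);t=l==i
B=[]
for r in range(st[i][1]+3,410,3):
    cs=np.where(t[r])[0]; B+= [W[r,cs[0],:2],W[r,cs[-1],:2]]
for c in range(255,410,3):
    B.append(W[np.where(t[:,c])[0][0],c,:2])
B=np.array(B)
r=least_squares(lambda p:np.hypot(*(B-p[:2]).T)-p[2],[*B.mean(0),.0275],loss='soft_l1',f_scale=.001);print(r.x,np.abs(r.fun).mean())
```

```text
260 [(215, np.float64(543.0), np.float64(46.0), np.float64(-1.0)), (230, np.float64(555.0), np.float64(51.0), np.float64(2.0)), (245, np.float64(568.0), np.float64(55.0), np.float64(1.0)), (260, np.float64(581.0), np.float64(59.0), np.float64(1.0)), (275, np.float64(596.0), np.float64(64.0), np.float64(-1.0)), (290, np.float64(609.0), np.float64(68.0), np.float64(1.0)), (305, np.float64(508.0), np.float64(73.0), np.float64(220.0)), (320, np.float64(502.0), np.float64(74.0), np.float64(241.0)), (335, np.float64(500.0), np.float64(75.0), np.float64(252.0)), (350, np.float64(501.0), np.float64(76.0), np.float64(258.0)), (365, np.float64(503.0), np.float64(78.0), np.float64(259.0)), (380, np.float64(508.0), np.float64(79.0), np.float64(259.0)), (395, np.float64(512.0), np.float64(80.0), np.float64(260.0)), (410, np.float64(517.0), np.float64(82.0), np.float64(259.0)), (425, np.float64(521.0), np.float64(83.0), np.float64(259.0))]
300 [(215, np.float64(530.0), np.float64(79.0), np.float64(0.0)), (230, np.float64(494.0), np.float64(78.0), np.float64(165.0)), (245, np.float64(493.0), np.flo
[... 3043 characters left out ...]
.float64(174.0), np.float64(41.0)), (305, np.float64(489.0), np.float64(116.0), np.float64(224.0)), (320, np.float64(488.0), np.float64(112.0), np.float64(240.0)), (335, np.float64(486.0), np.float64(109.0), np.float64(253.0)), (350, np.float64(487.0), np.float64(109.0), np.float64(258.0)), (365, np.float64(491.0), np.float64(111.0), np.float64(259.0)), (380, np.float64(495.0), np.float64(112.0), np.float64(258.0)), (395, np.float64(499.0), np.float64(114.0), np.float64(259.0)), (410, np.float64(503.0), np.float64(116.0), np.float64(260.0)), (425, np.float64(508.0), np.float64(118.0), np.float64(259.0))]
[  231   318   200   132 19750]
[0.51005986 0.09892028 0.02588428] 0.0004038367718856019
```

The tin is centred on the TCP within about 1 mm, upright, with its underside 47 mm below the TCP. I'm going to hole0 at (0.525, 0.257).

```bash
python3 -m pendant '{"dp":[[0.05,0.4,0],[0.05,0.4,0],[0.04,0.4,0],[0,0.3,0],[0,0.08,-0.2],[0,0,-0.3],[0,0,-0.2],[0,0,0]],"turn":[0,0,0,0,0,0,0,0]}';python3 -m pendant '{"dp":[[0,0,0],[0,0,0],[0,0,0]],"turn":[0,0,0]}'
```

```text
time_s: 9.85
eef_pos: [0.5237, 0.2559, 0.1328]
tool_rot: [-0.183, 0.983, -0.001, -0.003]
ft_force: [-0.7, -0.2, -3.1]
width: 0.637
gripper_force: 66.9
time_s: 10.15
eef_pos: [0.526, 0.2582, 0.1374]
tool_rot: [-0.184, 0.983, 0.001, 0.001]
ft_force: [-0.8, -0.8, -3.0]
width: 0.633
gripper_force: 66.9
```

```bash
python3 -m pendant '{"dp":[[-0.012,-0.012,-0.2],[0,0,-0.15],[0,0,-0.05],[0,0,0],[0,0,0]],"turn":[0,0,0,0,0]}';python3 -m pendant '{"dp":[[0,0,-0.1],[0,0,-0.1],[0,0,-0.1],[0,0,-0.06],[0,0,0],[0,0,0]],"turn":[0,0,0,0,0,0]}'
```

```text
time_s: 10.65
eef_pos: [0.5246, 0.2572, 0.0969]
tool_rot: [-0.184, 0.983, 0.0, 0.001]
ft_force: [0.4, 0.1, -2.6]
width: 0.634
gripper_force: 66.9
time_s: 11.25
eef_pos: [0.524, 0.2567, 0.0597]
tool_rot: [-0.184, 0.983, -0.0, -0.0]
ft_force: [0.0, -0.2, -2.2]
width: 0.628
gripper_force: 66.9
```

```bash
python3 -m pendant '{"dp":[[0,0,0],[0,0,0],[0,0,0],[0,0,0]],"turn":[0,0,0,0]}' 1; python3 -m pendant '{"dp":[[0,0,0.2],[0,0,0.3],[0,0,0.4],[0,-0.2,0.3],[-0.05,-0.45,0],[-0.05,-0.45,0],[-0.05,-0.45,0],[-0.05,-0.45,0]],"turn":[0,0,0,0,0,0,0,0]}';python3 -m pendant '{"dp":[[-0.05,-0.45,0],[0,0,0],[0,0,0],[0,0,0]],"turn":[0,0,0,0]}'
python3 - <<'E'
from h import *
im,d,c=grab('wrist');o=sensors.get_obs();print(o['eef_pos']); 
W=world(c,d);k=(W[...,2]>.097)&(W[...,2]<.116);n,l,s,ce=cv2.connectedComponentsWithStats(k.astype(np.uint8))
for i in range(1,n):
    if s[i,4]>200: q=W[l==i];print(s[i],q.mean(0).round(4),cv2.minEnclosingCircle(q[:,:2].astype(np.float32)*1000),np.median(im[l==i],0))
rackfit(W,-np.array(c['R']).T@np.array(c['t']))
cv2.imwrite('pics/w3.png',im[...,::-1])
E
```

```text
time_s: 11.65
eef_pos: [0.5242, 0.2569, 0.0603]
tool_rot: [-0.184, 0.983, 0.0, 0.0]
ft_force: [-0.6, 0.3, 1.1]
width: 0.997
gripper_force: 0.0
time_s: 12.45
eef_pos: [0.5035, 0.0552, 0.1803]
tool_rot: [-0.184, 0.983, 0.0, 0.0]
ft_force: [1.2, -0.4, 0.0]
width: 0.999
gripper_force: 0.0
time_s: 12.85
eef_pos: [0.4993, 0.0122, 0.1801]
tool_rot: [-0.184, 0.983, 0.0, 0.0]
ft_force: [-0.4, 0.2, -0.6]
width: 1.0
gripper_force: 0.0
[0.49924782 0.01252686 0.17998695]
[ 446   68  104  107 8576] [0.4016 0.0676 0.101 ] ((401.8336486816406, 69.02781677246094), 27.743854522705078) [153. 159.   0.]
[ 275  198   97   93 6947] [0.4975 0.0069 0.1011] ((499.01336669921875, 7.562316417694092), 27.709989547729492) [ 94. 101. 113.]
mouth [512 243 128  63 541] ((469.97039794921875, 198.8279266357422), 59.23023223876953) mean [0.4691 0.1962] areaR?
mouth [ 461  275   78   67 3315] ((517.6491088867188, 156.93081665039062), 30.421520233154297) mean [0.511  0.1577] areaR?
rect ((520.7180786132812, 190.81268310546875), (168.93572998046875, 101.288818359375), 86.69366455078125) 0.04073308695393771
```

View pics/w3.png

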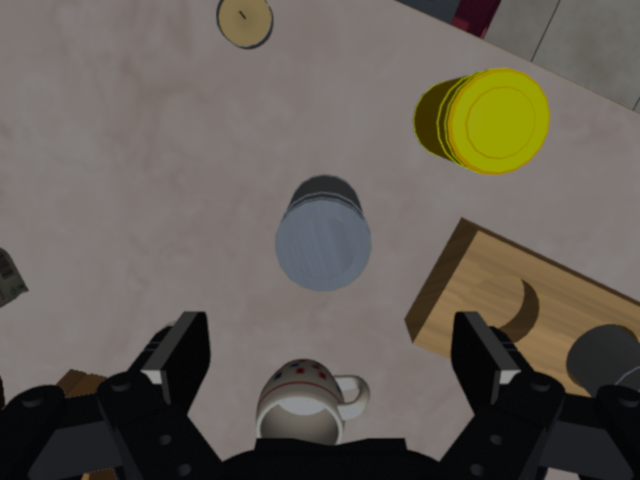

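The wrist picture shows tin 1's lid at (323,243) and the placed tin upright in the far pocket at (610,360). The near pocket at (500,310) is free.

```bash
python3 -m pendant '{"dp":[[0,-0.055,-0.3],[0,0,-0.3],[0,0,-0.3],[0,0,-0.3],[0,0,-0.14],[0,0,0],[0,0,0]],"turn":[0,0,0,0,0,0,0]}'; python3 -m pendant '{"dp":[[0,0,0],[0,0,0],[0,0,0],[0,0,0],[0,0,0]],"turn":[0,0,0,0,0]}' 0;  python3 -m pendant '{"dp":[[0,0,0.2],[0,0,0.3],[0,0,0.1],[0,0,0],[0,0,0],[0,0,0],[0,0,0],[0,0,0]],"turn":[0,0,0,0,0,0,0,0]}'; python3 -m pendant '{"dp":[[0,0,0],[0,0,0]],"turn":[0,0]}'
```

```text
time_s: 13.6
eef_pos: [0.4994, 0.0071, 0.046]
tool_rot: [-0.185, 0.983, -0.0, -0.0]
ft_force: [1.1, 0.5, -0.0]
width: 0.999
gripper_force: 0.0
time_s: 14.1
eef_pos: [0.4999, 0.0067, 0.0473]
tool_rot: [-0.184, 0.983, 0.0, 0.001]
ft_force: [-1.6, 2.4, 6.9]
width: 0.642
gripper_force: 62.2
time_s: 14.9
eef_pos: [0.4986, 0.0061, 0.1051]
tool_rot: [-0.184, 0.983, -0.0, -0.001]
ft_force: [0.6, -0.2, -0.8]
width: 0.646
gripper_force: 63.6
time_s: 15.1
eef_pos: [0.4989, 0.0062, 0.1056]
tool_rot: [-0.184, 0.983, -0.0, -0.0]
ft_force: [0.6, 0.2, -1.4]
width: 0.641
gripper_force: 63.6
```

About 0.12 kg, so this is the other light tin. It goes to hole1.

```bash
python3 -m pendant '{"dp":[[0,0,0.3],[0,0.1,0.2],[0.05,0.4,0],[0.05,0.4,0],[0.05,0.35,0],[0.05,0.2,0],[0,0.06,-0.1],[0,0,0]],"turn":[0,0,0,0,0,0,0,0]}';python3 -m pendant '{"dp":[[0,0,0],[0,0,0],[0,0,0]],"turn":[0,0,0]}'
python3 - <<'E'
from h import *
from scipy.optimize import least_squares
im,d,c=grab('wrist');o=sensors.get_obs();print(o['eef_pos'],o['ft_force']);W=world(c,d);z=W[...,2]
t0=np.median(z[390:420,300:360]);k=abs(z-t0)<.0025
n,l,st,ce=cv2.connectedComponentsWithStats(k.astype(np.uint8)); i=l[390,330];t=l==i;print(t0,st[i])
B=[]
for r in range(st[i][1]+3,410,3):
    cs=np.where(t[r])[0]; B+= [W[r,cs[0],:2],W[r,cs[-1],:2]]
for q in range(255,410,3):
    B.append(W[np.where(t[:,q])[0][0],q,:2])
B=np.array(B)
r=least_squares(lambda p:np.hypot(*(B-p[:2]).T)-.0275,B.mean(0),loss='soft_l1',f_scale=.001);print('lid',r.x,np.abs(r.fun).mean())
rackfit(W,-np.array(c['R']).T@np.array(c['t']))
E
```

```text
time_s: 15.9
eef_pos: [0.5179, 0.1571, 0.144]
tool_rot: [-0.184, 0.983, -0.0, -0.002]
ft_force: [-1.0, -0.1, -1.9]
width: 0.641
gripper_force: 64.0
time_s: 16.2
eef_pos: [0.519, 0.1564, 0.1462]
tool_rot: [-0.183, 0.983, 0.0, 0.0]
ft_force: [0.1, -0.3, -0.4]
width: 0.639
gripper_force: 64.0
[0.519084   0.15653444 0.14620999] [ 0.09782948  0.21893178 -1.53056606]
nan [     0      0    640    480 307200]Traceback (most recent call last):
  File "<stdin>", line 12, in <module>
    return func(*args, **kwargs)
    raise ValueError("Initial guess is outside of provided bounds")
ValueError: Initial guess is outside of provided bounds
```

```bash
python3 -m pendant '{"dp":[[0,0.005,-0.2],[0,0,-0.2],[0,0,-0.06],[0,0,0],[0,0,0]],"turn":[0,0,0,0,0]}';python3 -m pendant '{"dp":[[0,0,-0.1],[0,0,-0.1],[0,0,-0.1],[0,0,-0.1],[0,0,0],[0,0,0]],"turn":[0,0,0,0,0,0]}'
```

```text
time_s: 16.75
eef_pos: [0.5195, 0.1579, 0.1007]
tool_rot: [-0.184, 0.983, 0.0, 0.0]
ft_force: [1.4, 0.8, -1.4]
width: 0.639
gripper_force: 64.0
time_s: 17.35
eef_pos: [0.5188, 0.1576, 0.0594]
tool_rot: [-0.184, 0.983, -0.0, -0.0]
ft_force: [0.8, -0.1, -1.3]
width: 0.64
gripper_force: 64.0
```

```bash
python3 -m pendant '{"dp":[[0,0,0],[0,0,0],[0,0,0],[0,0,0]],"turn":[0,0,0,0]}' 1; python3 -m pendant '{"dp":[[0,0,0.2],[0,0,0.3],[0,0,0.4],[0,0,0.35],[-0.04,-0.4,0],[-0.04,-0.45,0],[-0.04,-0.45,0],[-0.04,-0.45,0]],"turn":[0,0,0,0,0,0,0,0]}';python3 -m pendant '{"dp":[[-0.04,-0.45,0],[-0.04,-0.45,0],[-0.04,-0.45,0],[-0.04,-0.45,0],[-0.04,-0.45,0],[-0.04,-0.45,0],[0,-0.2,0],[0,0,0]],"turn":[0,0,0,0,0,0,0,0]}'; python3 -m pendant '{"dp":[[0,0,0],[0,0,0]],"turn":[0,0]}';python3 - <<'E'
from h import *
im,d,c=grab('wrist');o=sensors.get_obs();print(o['eef_pos'])
for n in ('wrist','top'):
  if n=='top': im,d,c=grab('top')
  W=world(c,d);k=(W[...,2]>.097)&(W[...,2]<.116);n,l,s,ce=cv2.connectedComponentsWithStats(k.astype(np.uint8))
  for i in range(1,n):
    if s[i,4]>200: q=W[l==i];print(s[i],q.mean(0).round(4),cv2.minEnclosingCircle(q[:,:2].astype(np.float32)*1000),np.median(im[l==i],0))
cv2.imwrite('pics/top2.png',im[...,::-1])
E
```

```text
time_s: 17.75
eef_pos: [0.5191, 0.1578, 0.0602]
tool_rot: [-0.184, 0.983, 0.0, 0.0]
ft_force: [0.2, 0.4, 0.8]
width: 0.997
gripper_force: 0.0
time_s: 18.55
eef_pos: [0.5025, -0.0187, 0.1853]
tool_rot: [-0.184, 0.983, 0.0, 0.0]
ft_force: [0.3, 0.2, 0.4]
width: 1.0
gripper_force: 0.0
time_s: 19.35
eef_pos: [0.4784, -0.3098, 0.1845]
tool_rot: [-0.182, 0.983, -0.0, -0.0]
ft_force: [0.3, 0.6, 0.4]
width: 0.999
gripper_force: 0.0
time_s: 19.55
eef_pos: [0.4789, -0.3067, 0.1849]
tool_rot: [-0.184, 0.983, 0.0, 0.0]
ft_force: [-0.0, -0.8, -0.9]
width: 1.0
gripper_force: 0.0
[ 0.47907695 -0.30645036  0.18502801]
[ 276  193   95   91 6750] [ 0.4749 -0.313   0.1011] ((476.4323425292969, -312.8023376464844), 27.77174949645996) [ 90.  97. 108.]
[ 238   41  180   47 1742] [ 0.9103 -0.1135  0.1095] ((935.7033081054688, -60.12827682495117), 185.7175750732422) [65. 57. 45.]
[ 32  43  87   8 440] [0.9353 0.4615 0.1067] ((935.9920654296875, 464.3182373046875), 89.74750518798828) [44. 49. 36.]
[579  48  61  39 912] [ 0.9035 -0.6431  0.1058] ((900.5659790039062, -662.4080200195312), 67.29376220703125) [143.5 153.  139. ]
[  0  67  55 136 834] [0.7224 0.5168 0.1067] ((742.9896850585938, 548.3998413085938), 146.4629364013672) [82. 75. 69.]
[177 130  53  19 291] [0.7217 0.1815 0.1072] ((739.9537353515625, 188.68048095703125), 52.15219497680664) [67. 54. 47.]
[321 163  14  23 253] [ 0.6549 -0.0602  0.1081] ((656.1741333007812, -67.88632202148438), 22.207006454467773) [150.  44.  22.]
[149 225  30  29 671] [0.5244 0.254  0.1096] ((525.4755249023438, 256.1344909667969), 28.022294998168945) [154. 161. 177.]
[200 228  30  29 680] [0.5184 0.1557 0.1099] ((519.3881225585938, 156.63037109375), 27.91260528564453) [155. 162. 178.]
[247 290  29  29 661] [0.4024 0.0676 0.1005] ((402.2848205566406, 67.72684478759766), 27.534093856811523) [237. 238.  29.]
```

View pics/top2.png

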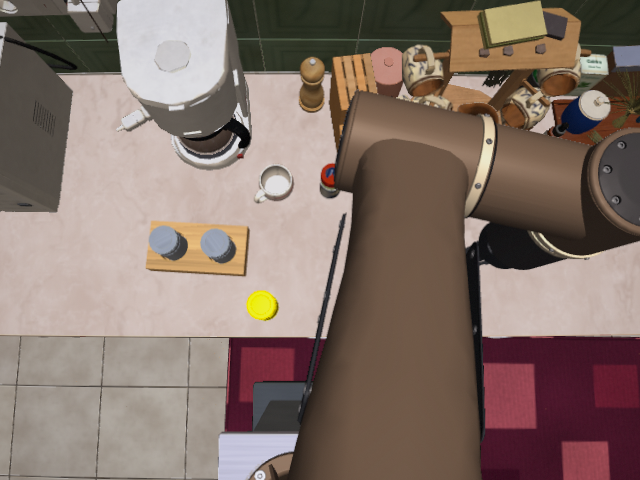

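The top picture shows both tins seated in the rack, at (167,242) and (216,245), with their tops at 0.110 m, so they stand on the pocket floors. Now the heaviest tin.

```bash
python3 -m pendant '{"dp":[[-0.025,-0.06,-0.3],[0,0,-0.3],[0,0,-0.3],[0,0,-0.3],[0,0,-0.19],[0,0,0],[0,0,0]],"turn":[0,0,0,0,0,0,0]}'; python3 -m pendant '{"dp":[[0,0,0],[0,0,0],[0,0,0],[0,0,0],[0,0,0],[0,0,0]],"turn":[0,0,0,0,0,0]}' 0;  python3 -m pendant '{"dp":[[0,0,0.2],[0,0,0.3],[0,0,0.3],[0,0,0.3],[0,0,0.3],[0,0,0.3],[0,0,0.2],[0,0,0]],"turn":[0,0,0,0,0,0,0,0]}'; python3 -m pendant '{"dp":[[0,0,0],[0,0,0],[0,0,0],[0,0,0],[0,0,0],[0,0,0],[0,0,0],[0,0,0]],"turn":[0,0,0,0,0,0,0,0]}'
python3 - <<'E'
from h import *
im,d,c=grab('wrist');z=world(c,d)[...,2];print(np.nanmedian(z[380:420,300:360]));cv2.imwrite('pics/w4.png',im[...,::-1])
E
```

```text
time_s: 20.35
eef_pos: [0.477, -0.3128, 0.0464]
tool_rot: [-0.184, 0.983, -0.0, -0.0]
ft_force: [0.4, -0.5, 0.6]
width: 0.999
gripper_force: 0.0
time_s: 20.95
eef_pos: [0.4773, -0.3133, 0.0476]
tool_rot: [-0.184, 0.983, -0.001, 0.001]
ft_force: [-0.2, 3.1, 7.1]
width: 0.632
gripper_force: 62.2
time_s: 21.75
eef_pos: [0.4774, -0.3136, 0.2389]
tool_rot: [-0.184, 0.983, -0.001, 0.002]
ft_force: [-0.2, -1.5, -6.2]
width: 0.629
gripper_force: 65.6
time_s: 22.55
eef_pos: [0.4765, -0.3132, 0.2358]
tool_rot: [-0.184, 0.983, 0.0, 0.0]
ft_force: [0.3, 0.2, -5.8]
width: 0.629
gripper_force: 65.6
0.29026641370545114
```

View pics/w4.png

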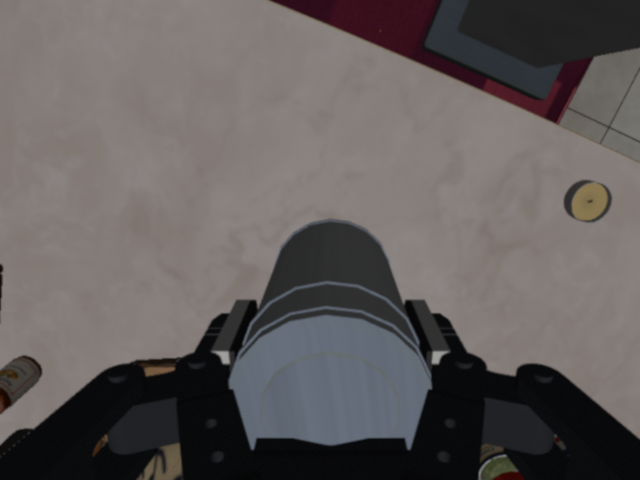

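The heaviest tin is held upright at about (330,380), its lid at 0.290 m and so its underside at about 0.19 m, with nothing near it.

```bash
python3 -c "
from workcell import job
print(job.sign_off())"
```

```text
the job is handed in; nothing more can be done
None
```

The job is handed in at about 23 s: the two lighter tins (about 0.28 kg and 0.12 kg) stand in the rack pockets and the heaviest (about 0.55 kg) is held upright with its underside about 19 cm above the worktop; sign-off returned no verdict.

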